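Unstack a wash set and sort it into the packing trays

TASK

Take apart the stack on the packing table, a nest of three white cups standing on a soap carton, and put each of the four pieces into the empty cell of the tray that already holds another of its own kind and size. Each must end flat on its tray's floor inside the cell, cups upright with the mouth up and the carton lying flat as it did in the stack; set them down rather than drop them, and let nothing tip over. Leave the tape roll and the bottle where they are.

Things in the scene. Friction and masses are not known exactly. Their poses are not given: they have to be found in the camera images.
- narrow_cup: The narrowest and tallest of three plain white plastic cups, loose, straight round walls: outside diameter 32 mm, height 112 mm, wall 3 mm, bottom 4 mm thick, about 50 g. At the start it stands upright inside the middle cup, its rim 32 mm above that cup's rim; nested cups have about 4 mm play all round. Origin: centre of its underside, z up its axis to the mouth.
- middle_cup: The middle-sized of three plain white plastic cups, loose, straight round walls: outside diameter 46 mm, height 84 mm, wall 3 mm, bottom 4 mm thick, about 50 g. At the start it stands upright inside the wide cup, its rim 32 mm above that cup's rim; nested cups have about 4 mm play all round. Origin: centre of its underside, z up its axis to the mouth.
- wide_cup: The widest and shortest of three plain white plastic cups, loose, straight round walls: outside diameter 60 mm, height 56 mm, wall 3 mm, bottom 4 mm thick, about 50 g. At the start it stands upright on top of the soap carton; nested cups have about 4 mm play all round. Origin: centre of its underside, z up its axis to the mouth.
- carton: Closed cardboard soap carton with a white paper band round its middle, loose, 90 mm (x) by 56 mm (y) by 48 mm high (z), about 150 g, lying flat on the table under the nest of cups. Origin: centre of its underside, x along its 90 mm side.
- tray_narrow_cup: Grey plastic tray, fixed to the table, with two square cells one behind the other; the far cell (+x of the tray) already holds a fixed cup just like the narrowest and tallest one (32 mm wide, 112 mm tall), the near cell is empty. Each cell is 58 by 58 mm inside; floor 3 mm thick, walls 3 mm thick reaching 10 mm above the table. Origin: on the table under the middle of the empty cell; tray x points to the filled cell, whose cup's axis is at x = 61 mm.
- tray_middle_cup: Grey plastic tray, fixed to the table, with two square cells one behind the other; the far cell (+x of the tray) already holds a fixed cup just like the middle-sized one (46 mm wide, 84 mm tall), the near cell is empty. Each cell is 72 by 72 mm inside; floor 3 mm thick, walls 3 mm thick reaching 10 mm above the table. Origin: on the table under the middle of the empty cell; tray x points to the filled cell, whose cup's axis is at x = 75 mm.
- tray_wide_cup: Grey plastic tray, fixed to the table, with two square cells one behind the other; the far cell (+x of the tray) already holds a fixed cup just like the widest and shortest one (60 mm wide, 56 mm tall), the near cell is empty. Each cell is 86 by 86 mm inside; floor 3 mm thick, walls 3 mm thick reaching 10 mm above the table. Origin: on the table under the middle of the empty cell; tray x points to the filled cell, whose cup's axis is at x = 89 mm.
- tray_carton: Grey plastic tray, fixed to the table, with two cells one behind the other; the far cell (+x of the tray) already holds a fixed soap carton like the loose one, lying flat with its length along tray x, the near cell is empty. Each cell is 116 mm (x) by 82 mm (y) inside; floor 3 mm thick, walls 3 mm thick reaching 10 mm above the table. Origin: on the table under the middle of the empty cell; tray x points to the filled cell, whose carton's centre is at x = 119 mm.
- tape_roll: Bystander: loose brown roll of packing tape lying flat, 84 mm outside diameter, 60 mm hole, 40 mm high. Origin: centre of its underside.
- bottle: Bystander: loose white closed bottle with a blue cap, standing, 52 mm diameter, 120 mm tall. Origin: centre of its underside.
There are look-alikes about, which are no part of the job. Leave any red look-alike of the carton alone. What is shaped like the middle_cup but black is not meant.

How it is judged:
By the outcome, as a careful person would: the job done as asked, in the order asked, and still so for the second after the job is handed in, with the robot touching nothing.
It also fails if it takes over 117 s, if anything falls off the work surface, if the arm or the gripper's body presses on something with over 40 N, if the wrist force passes 120 N, or if a joint passes its speed limit or range.

ROBOT

A 7-joint arm with a two-finger parallel gripper is mounted at the origin on the work surface. World frame = base frame: x ahead of the robot, y to its left, z up, the work surface at z = 0. Lengths are in m, angles in rad, forces in N, time in s.
With the tool pointing down it reaches from about 0.425 to 0.95 m from the base axis. Payload 16.7 kg.
Tool frame: the origin (TCP) lies on the front face of the gripper's body, between the roots of the fingers; the fingertips stand env.tips_ahead ahead of it and the grasp point (between the pads) lies 78 mm ahead of it (env.tips_ahead is the distance from the TCP to the fingertips, in m); z points along the fingers, y is the direction in which the jaws open and shut (so a half turn about z gives the same grasp; the last joint's range is limited). The gripper opens to 94 mm and grips with 3 to 60 N. Pads are 16 mm wide; open, the fingers measure 119 mm over their backs; the gripper's body (75 mm by 177 mm) begins 78 mm behind the grasp point.
Start: joints at [-1.458, 0.426, 0.074, 1.606, -0.034, 1.111, -0.067], TCP at [0.175, 0.652, 0.303] pointing down, gripper open.
Joint ranges: [-2.85, 2.85], [-0.5, 2.14], [-1.23, 1.37], [0.21, 2.46], [-1.02, 4.16], [0.16, 2.05], [-2.73, 2.73]. Speed limits (rad/s): [1.89, 1.89, 2.39, 2.39, 3.01, 3.01, 3.01].

INTERFACE

Orientations are given as [roll, pitch, yaw] about the fixed x, y, z axes, in that order (R = Rz(yaw) Ry(pitch) Rx(roll)).
In Python, from cell import env gives the robot as it stands.
- The arm moves only by the shell command python3 -m handwheel 'ROWS' [FORCE]. ROWS is JSON, a list of rows, each an object with "delta_pos": the shift along the tool's x, y, z in cm, a list of three; "turn": the turn about the tool's z in degrees; "hand": the finger opening in cm, from 0 to 9.4. A call has exactly 8 rows; each row is the pose to reach, as a shift and turn from the pose measured when the call began, along the tool's axes at that moment; what a row does not reach only later rows make up. A row lasts 1/8 s, in which the tool goes at most 62.5 mm and 10.7 degrees, less where a joint would pass 70% of its speed; a pose out of reach is approached as far as the arm can. A call with a gripper value outside its range is refused whole. The fingers move at their own pace and stop on an object; FORCE is the grip in N (left out, the last holds). Time passes only in rows, so rows that repeat a pose let the fingers close, or fill a call up. It gives the time, the measured TCP pose, the force and the opening at its end, in the units of the state.
- env.get_obs(): the state, without advancing time (a new reading comes with each control period).
- env.camera(name): name is "side" or "top" or "wrist"; returns a dict with "pixels" (400x640x3 uint8, red, green, blue), "range_z" (400x640 float32, m along the optical axis (not along the pixel's ray), 0 where there is no reading), "mtx" (3x3 intrinsics, pixels), "view" (4x4, takes a point from world to camera coordinates); the wrist camera has in their place "mount" (4x4, takes a point from camera to tool coordinates, whose origin is the TCP and whose axes are the flange's). Camera axes: x right, y down, z forward; pixel columns grow to the right and rows downward; lengths in m; the calibration is good to about 2 mm. The wrist camera is an equidistant fisheye: a pixel r from the principal point sees the ray r / f radians off the axis. A picture is of the moment at which its call begins: read the wrist's pose just before it.
- env.job_done(): hands the job in, once; it reports no verdict.
The state is a dict: "time_s": time; "qpos": joint angles; "joint_vel": joint speeds; "joint_efforts": joint torques, N m; "tcp_pos": TCP position; "tool_rot": TCP orientation; "contact_force": force on the tool from outside, world axes, zero at the start; "moment": the same for the moment, N m; "gripper_width": finger opening in m.
Only numpy, scipy, OpenCV 4.12 (cv2) and the standard library are available. Lean on these libraries where they do the work, as an engineer would, in place of code of your own. Each camera call takes 0.05 s, during which the arm holds its last target. There are 200 camera calls.

## Working session

There is one attempt and no reset: what is moved stays moved. The work goes in short steps, Python scripts to look and compute and a shell command to move; the robot and the scene stay as the last step left them, time stands still between calls to the robot, and variables do not carry over. Pictures are saved under pics/ and viewed, about 12 in all and at most 16, crops included, and the job is handed in when it is done.

```bash
ls; mkdir -p pics
python3 - <<'E'
from cell import env
import cv2,numpy as np
o=env.get_obs();print({k:np.round(v,3) for k,v in o.items()},env.tips_ahead)
for n in ["side","top"]:
    c=env.camera(n);cv2.imwrite(f"pics/{n}0.png",c["pixels"][:,:,::-1]);np.savez(f"pics/{n}0.npz",**c)
    print(n,c["mtx"],c["view"])
E
```

```text
pics
{'time_s': np.float64(0.0), 'qpos': array([-1.458,  0.427,  0.074,  1.607, -0.034,  1.111, -0.067]), 'joint_vel': array([ 0.001, -0.002,  0.   , -0.001, -0.001, -0.001, -0.002]), 'joint_efforts': array([ 0.0000e+00, -9.3582e+01,  3.6670e+00, -4.5419e+01, -4.9000e-02,
        2.0000e-02,  0.0000e+00]), 'tcp_pos': array([0.175, 0.652, 0.302]), 'tool_rot': array([-3.14,  0.  ,  2.88]), 'contact_force': array([ 0.195,  0.541, -0.46 ]), 'moment': array([-0.005,  0.009,  0.044]), 'gripper_width': np.float64(0.094)} 0.0972
side [[451.37225314   0.         319.64502281]
 [  0.         451.37225314 200.85549012]
 [  0.           0.           1.        ]] [[ 0.8958643  -0.44427309  0.00696959 -0.47947128]
 [-0.25817043 -0.53323163 -0.80561285  0.17934653]
 [ 0.36162851  0.71992045 -0.59240135  0.81892857]
 [ 0.          0.          0.          1.        ]]
top [[470.41099893   0.         317.01919054]
 [  0.         470.41099893 207.72742125]
 [  0.           0.           1.        ]] [[ 2.78457655e-02 -9.99612226e-01 -1.01809344e-04 -2.79173258e-02]
 [-9.96377922e-01 -2.77474822e-02 -8.03810494e-02  5.71529522e-01]
 [ 8.03470548e-02  2.33971244e-03 -9.96764203e-01  1.24552395e+00]
 [ 0.00000000e+00  0.00000000e+00  0.00000000e+00  1.00000000e+00]]
```

View pics/top0.png

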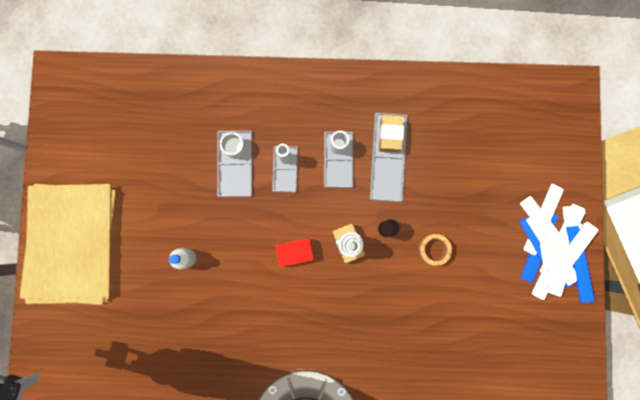

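View pics/side0.png

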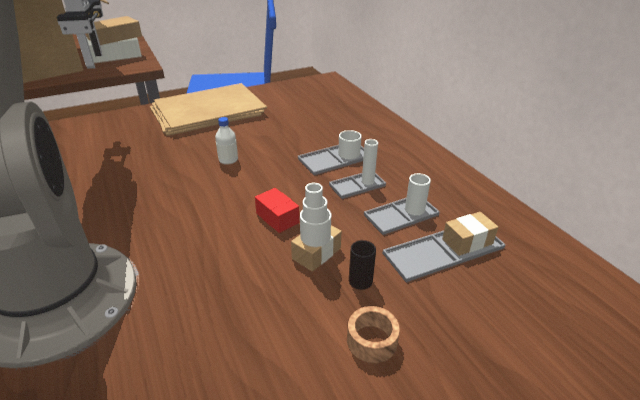

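Top view: stack at (349,245); trays with wide (235,163), narrow (285,168), middle (339,160) and carton (389,157) fixtures. Possible mix-ups: red box (294,252), black cup (388,228), the bottle (181,259), and the fixed cups and carton in the far cells. The loose stack has a tan carton with a paper band under three white cups at (349,245). Bystander tape roll at (436,250).

```bash
cat > h.py <<'E'
import numpy as np,cv2
def cast(c,u,v,z):
    R=c["view"][:3,:3];t=c["view"][:3,3];o=-R.T@t
    d=R.T@np.linalg.solve(c["mtx"],[u,v,1.]);return o+d*(z-o[2])/d[2]
def cloud(c):
    v,u=np.mgrid[:400,:640];z=c["range_z"];k=c["mtx"]
    p=np.stack([(u-k[0,2])/k[0,0]*z,(v-k[1,2])/k[1,1]*z,z],-1)
    R=c["view"][:3,:3];t=c["view"][:3,3];w=(p-t)@R;w[z==0]=np.nan;return w
def rect(p):  # p Nx2 m
    (cx,cy),(a,b),an=cv2.minAreaRect((p*1000).astype(np.float32))
    return np.round([cx,cy],1),np.round([a,b],1),round(an,1)
E
python3 - <<'E'
from h import *
c=dict(np.load("pics/top0.npz"));w=cloud(c);px=c["pixels"].astype(int)
hsv=cv2.cvtColor(c["pixels"],cv2.COLOR_RGB2HSV)
for n,(a,b,d,e) in dict(wide=(212,125,257,202),nar=(266,138,302,198),mid=(318,125,358,194),car=(364,107,412,207)).items():
    m=np.zeros((400,640),np.uint8);m[b:e,a:d]=((hsv[b:e,a:d,1]<70)&(hsv[b:e,a:d,2]>100))
    if n!='car': m&=(np.nan_to_num(w[...,2])<0.016)
    else: m&=(np.nan_to_num(w[...,2])<0.016)
    m=cv2.morphologyEx(m,cv2.MORPH_OPEN,np.ones((3,3)))
    vs,us=np.nonzero(m);P=np.array([cast(c,u,v,0.008)[:2] for u,v in zip(us,vs)])
    print(n,rect(P),len(us))
    hi=np.zeros((400,640),bool);hi[b:e,a:d]=w[b:e,a:d,2]>0.035
    print("  top",np.nanmax(w[hi][:,2]),rect(w[hi][:,:2][w[hi][:,2]>np.nanmax(w[hi][:,2])-.012]))
s=np.zeros((400,640),bool);s[220:268,328:370]=True
z=w[...,2]
for lo,hi in [(.155,.18),(.125,.145),(.095,.112),(.04,.055)]:
    q=w[s&(z>lo)&(z<hi)];print(lo,len(q),np.median(q[:,2]),rect(q[:,:2]))
s[:]=0;s[215:242,375:402]=1;q=w[s&(z>.03)];print("black",q[:,2].max(),rect(q[:,:2]))
s[:]=0;s[235:270,270:318]=1;q=w[s&(z>.03)];print("red",q[:,2].max(),rect(q[:,:2]))
cv2.imwrite("pics/crop.png",cv2.resize(c["pixels"][100:275,200:460,::-1],None,fx=3,fy=3))
E
```

```text
wide (array([689.4, 219.8]), array([181.7,  93.8]), 2.2) 1964
  top 0.06806545697349474 (array([734.9, 219.1]), array([58.7, 58.1]), 46.7)
nar (array([678.5,  80.3]), array([125. ,  66.4]), 0.2) 900
  top 0.11993886713453439 (array([708.8,  78.9]), array([30.5, 27.9]), 1.6)
mid (array([708.3, -66.1]), array([153.2,  77.4]), 1.5) 1370
  top 0.09166333311409462 (array([746.7, -66.7]), array([45.6, 41.6]), 1.7)
car (array([ 719.5, -204. ]), array([ 91.1, 242.9]), 87.6) 1996
  top 0.058792737558673105 (array([ 779.7, -207.6]), array([57.2, 91.2]), 88.1)
0.155 57 0.16765542456282195 (array([ 472.9, -100.2]), array([30.8, 28.9]), 1.9)
0.125 94 0.13574424301875665 (array([ 474.2, -100.3]), array([43.9, 43.9]), 2.5)
0.095 108 0.10391588151080168 (array([ 476.8, -101. ]), array([55.2, 57.5]), 1.3)
0.04 355 0.04893998093037345 (array([480.3, -97.8]), array([89.6, 56.2]), 22.7)
black 0.09101600986916653 (array([ 521.8, -201.6]), array([43.7, 43.5]), 2.2)
red 0.0569098165993138 (array([452.4,  44. ]), array([56.3, 89.7]), 13.9)
```

View pics/crop.png

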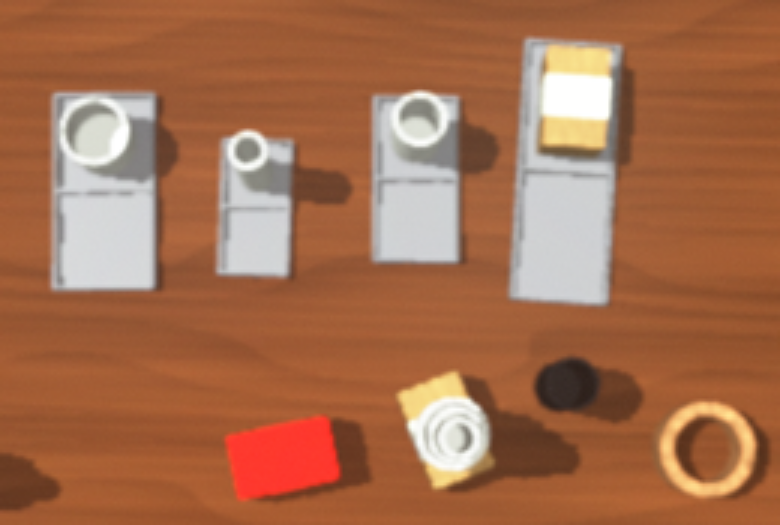

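Crop shows the tan banded carton with three white nested cups at crop (450,437), red box at (285,457) and black cup at (565,383). The measured sizes and heights match the spec. I'll move to above the stack via a waypoint.

```bash
cat > d.py <<'E'
import sys,numpy as np
from cell import env
from scipy.spatial.transform import Rotation as R
o=env.get_obs();p=o["tcp_pos"];r=o["tool_rot"];M=R.from_euler("xyz",r)
print("t",round(float(o["time_s"]),2),"p",np.round(p,4),"rpy deg",np.round(np.degrees(r),1),"F",np.round(o["contact_force"],1),"w",round(float(o["gripper_width"]),4),"q",np.round(o["qpos"],2))
for a in sys.argv[1:]:
    x=np.array([float(s) for s in a.split(",")])
    print(a,"-> cm",np.round(M.inv().apply(x[:3]-p)*100,2),"turn",round((np.degrees(r[2])-x[3]+180)%360-180,1))
E
python3 d.py .5,.25,.32,180 .474,-.1,.32,180
python3 -m handwheel '[{"delta_pos":[-5,-3.6,-0.5],"turn":-2,"hand":9.4},{"delta_pos":[-10.4,-7.5,-1],"turn":-4,"hand":9.4},{"delta_pos":[-15.6,-11.3,-1.5],"turn":-6,"hand":9.4},{"delta_pos":[-20.8,-15.1,-1.8],"turn":-8,"hand":9.4},{"delta_pos":[-26,-19,-1.8],"turn":-10,"hand":9.4},{"delta_pos":[-31.3,-22.8,-1.8],"turn":-12,"hand":9.4},{"delta_pos":[-36.5,-26.6,-1.8],"turn":-14,"hand":9.4},{"delta_pos":[-41.8,-30.4,-1.8],"turn":-15,"hand":9.4}]' 10
python3 d.py .474,-.1,.3,180
```

```text
t 0.1 p [0.1747 0.6517 0.3021] rpy deg [-179.9    0.   165. ] F [ 0.1 -0.6  0.5] w 0.0938 q [-1.46  0.43  0.07  1.61 -0.03  1.11 -0.07]
.5,.25,.32,180 -> cm [-41.82 -30.38  -1.76] turn -15.0
.474,-.1,.32,180 -> cm [-48.37 -64.86  -1.72] turn -15.0
time_s: 1.1
tcp_pos: [0.4891, 0.2622, 0.3204]
tool_rot: [-3.141, -0.0, -3.141]
contact_force: [-0.1, 1.1, -0.1]
gripper_width: 0.0938
t 1.1 p [0.4891 0.2622 0.3204] rpy deg [-179.9   -0.  -179.9] F [-0.1  1.1 -0.1] w 0.0938 q [-0.83  0.22  0.26  1.87 -0.06  1.07  1.03]
.474,-.1,.3,180 -> cm [  1.54 -36.22   2.08] turn 0.1
```

```bash
python3 -m handwheel '[{"delta_pos":[0.3,-6,0],"turn":0,"hand":9.4},{"delta_pos":[0.6,-12,0],"turn":0,"hand":9.4},{"delta_pos":[0.9,-18,0],"turn":0,"hand":9.4},{"delta_pos":[1.2,-24,0],"turn":0,"hand":9.4},{"delta_pos":[1.5,-30,0],"turn":0,"hand":9.4},{"delta_pos":[1.5,-36.2,0],"turn":0,"hand":9.4},{"delta_pos":[1.5,-36.2,0],"turn":0,"hand":9.4},{"delta_pos":[1.5,-36.2,0],"turn":0,"hand":9.4}]' 10
cat >> h.py <<'E'
def wrist(env,save):
    from scipy.spatial.transform import Rotation as R
    o=env.get_obs();c=env.camera("wrist");cv2.imwrite(save,c["pixels"][:,:,::-1])
    k=c["mtx"];v,u=np.mgrid[:400,:640];dx=(u-k[0,2])/k[0,0];dy=(v-k[1,2])/k[1,1];r=np.hypot(dx,dy)+1e-9
    z=c["range_z"];s=np.tan(np.minimum(r,1.5))/r
    p=np.stack([dx*s*z,dy*s*z,z],-1);m=c["mount"]
    w=(p@m[:3,:3].T+m[:3,3])@R.from_euler("xyz",o["tool_rot"]).as_matrix().T+o["tcp_pos"];w[z==0]=np.nan
    return c,w
def circ(w,x0,y0,z0,rad):  # rim points near a place and height -> enclosing circle mm
    q=w.reshape(-1,3);q=q[(abs(q[:,2]-z0)<.004)&(np.hypot(q[:,0]-x0,q[:,1]-y0)<rad)]
    if len(q)<5: return None
    c,r=cv2.minEnclosingCircle((q[:,:2]*1000).astype(np.float32));return np.round(c,1),round(r,1),len(q),np.round(np.median(q[:,2]),4)
E
python3 - <<'E'
from h import *
from cell import env
c,w=wrist(env,"pics/w1.png")
for z,r in [(.168,.03),(.136,.035),(.104,.04)]: print(circ(w,.474,-.1,z,r))
q=w.reshape(-1,3);q=q[(abs(q[:,2]-.048)<.005)&(np.hypot(q[:,0]-.48,q[:,1]+.1)<.06)];print(rect(q[:,:2]))
E
python3 d.py .474,-.1,.237,180
```

```text
time_s: 2.1
tcp_pos: [0.4744, -0.0995, 0.3206]
tool_rot: [-3.141, -0.001, -3.141]
contact_force: [-0.2, 1.2, 0.0]
gripper_width: 0.0942
(array([ 472.4, -101.3]), 16.1, 471, np.float64(0.1677))
(array([ 473.9, -101.5]), 23.0, 519, np.float64(0.1359))
(array([ 475.9, -101.1]), 30.1, 487, np.float64(0.1037))
(array([479.8, -98.8]), array([90.8, 57. ]), 22.9)
t 2.15 p [ 0.4745 -0.0989  0.3206] rpy deg [-180.    -0.  -179.9] F [ 0.1  0.5 -0.4] w 0.0939 q [-0.42  0.09  0.53  2.02 -0.05  1.04  1.71]
.474,-.1,.237,180 -> cm [ 0.04 -0.1   8.36] turn 0.1
```

View pics/w1.png

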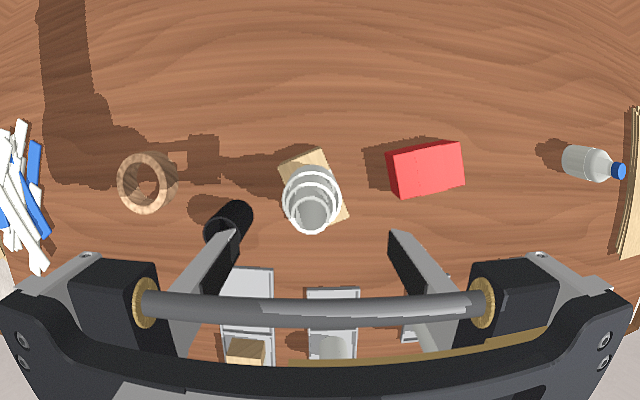

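Wrist view: the nested rims are centred at (312,200), black cup at (232,225), and the red box at (425,168). Circle radii are 16.1/23.0/30.1 mm at the right heights. I'll descend on the narrow cup.

```bash
python3 -m handwheel '[{"delta_pos":[0.2,-0.25,2.5],"turn":0,"hand":9.4},{"delta_pos":[0.2,-0.25,5.5],"turn":0,"hand":8},{"delta_pos":[0.2,-0.25,7.5],"turn":0,"hand":7},{"delta_pos":[0.2,-0.25,8.3],"turn":0,"hand":6},{"delta_pos":[0.2,-0.25,8.3],"turn":0,"hand":5},{"delta_pos":[0.2,-0.25,8.3],"turn":0,"hand":4},{"delta_pos":[0.2,-0.25,8.3],"turn":0,"hand":2.5},{"delta_pos":[0.2,-0.25,8.3],"turn":0,"hand":2.5}]' 10
python3 d.py
```

```text
time_s: 3.15
tcp_pos: [0.4726, -0.1015, 0.238]
tool_rot: [-3.141, 0.0, -3.139]
contact_force: [0.1, -0.9, 3.7]
gripper_width: 0.0324
t 3.15 p [ 0.4726 -0.1015  0.238 ] rpy deg [-180.     0.  -179.9] F [ 0.1 -0.9  3.7] w 0.0324 q [-0.39  0.2   0.53  2.12 -0.13  0.85  1.79]
```

```bash
python3 -m handwheel '[{"delta_pos":[0,0,0],"turn":0,"hand":2.5},{"delta_pos":[0,0,-1],"turn":0,"hand":2.5},{"delta_pos":[0,0,-3],"turn":0,"hand":2.5},{"delta_pos":[0,0,-5],"turn":0,"hand":2.5},{"delta_pos":[0,0,-7],"turn":0,"hand":2.5},{"delta_pos":[0,0,-9],"turn":0,"hand":2.5},{"delta_pos":[0,0,-11],"turn":0,"hand":2.5},{"delta_pos":[0,0,-12],"turn":0,"hand":2.5}]' 10
python3 - <<'E'
from h import *
from cell import env
c,w=wrist(env,"pics/w2.png")
for z,r in [(.288,.03),(.136,.035),(.104,.04)]: print(circ(w,.474,-.1,z,r))
E
python3 d.py .648,.08,.355,180 .648,.08,.186,180
```

```text
time_s: 4.15
tcp_pos: [0.4727, -0.1016, 0.3594]
tool_rot: [-3.141, 0.002, -3.14]
contact_force: [0.2, -0.0, 0.1]
gripper_width: 0.0323
(array([ 463.2, -100.5]), 27.4, 1434, np.float64(0.2887))
(array([ 473.8, -101.6]), 23.2, 290, np.float64(0.1358))
(array([ 476.1, -101.2]), 30.3, 366, np.float64(0.1037))
t 4.2 p [ 0.473  -0.1016  0.36  ] rpy deg [-1.800e+02  1.000e-01 -1.799e+02] F [ 0.9 -0.   1.4] w 0.0323 q [-0.44  0.04  0.54  1.98 -0.02  1.13  1.68]
.648,.08,.355,180 -> cm [-17.53  18.13   0.54] turn 0.1
.648,.08,.186,180 -> cm [-17.49  18.13  17.44] turn 0.1
```

View pics/w2.png

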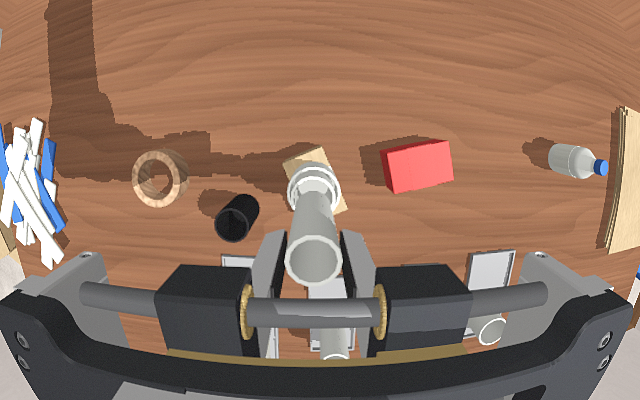

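Wrist view: the narrow cup is held upright at (314,258), and the middle and wide rims are still at (314,185) over the carton. Next, carry it to the narrow tray.

```bash
python3 -m handwheel '[{"delta_pos":[-2,2,0],"turn":0,"hand":2.5},{"delta_pos":[-5,5.2,0],"turn":0,"hand":2.5},{"delta_pos":[-8.5,8.8,0],"turn":0,"hand":2.5},{"delta_pos":[-12,12.4,0],"turn":0,"hand":2.5},{"delta_pos":[-15,15.5,0],"turn":0,"hand":2.5},{"delta_pos":[-17.5,18.1,0],"turn":0,"hand":2.5},{"delta_pos":[-17.5,18.1,3],"turn":0,"hand":2.5},{"delta_pos":[-17.5,18.1,6],"turn":0,"hand":2.5}]' 10
python3 d.py .648,.08,.186,180
```

```text
time_s: 5.2
tcp_pos: [0.6481, 0.0812, 0.2982]
tool_rot: [-3.141, 0.001, -3.138]
contact_force: [0.5, 0.2, 0.2]
gripper_width: 0.0322
t 5.2 p [0.6481 0.0812 0.2982] rpy deg [-1.800e+02  1.000e-01 -1.798e+02] F [0.5 0.2 0.2] w 0.0322 q [-0.54  0.42  0.43  1.68 -0.19  1.08  1.52]
.648,.08,.186,180 -> cm [ 0.03 -0.11 11.22] turn 0.2
```

```bash
python3 -m handwheel '[{"delta_pos":[0,-0.1,3],"turn":0,"hand":2.5},{"delta_pos":[0,-0.1,6],"turn":0,"hand":2.5},{"delta_pos":[0,-0.1,8.5],"turn":0,"hand":2.5},{"delta_pos":[0,-0.1,10.2],"turn":0,"hand":2.5},{"delta_pos":[0,-0.1,10.8],"turn":0,"hand":2.5},{"delta_pos":[0,-0.1,11.1],"turn":0,"hand":2.5},{"delta_pos":[0,-0.1,11.2],"turn":0,"hand":2.5},{"delta_pos":[0,-0.1,11.3],"turn":0,"hand":2.5}]' 10
python3 d.py .648,.08,.185,180
python3 - <<'E'
from h import *
from cell import env
c=env.camera("side");cv2.imwrite("pics/s2.png",cv2.resize(c["pixels"][110:230,290:450,::-1],None,fx=4,fy=4))
E
```

```text
time_s: 6.2
tcp_pos: [0.6486, 0.0802, 0.1858]
tool_rot: [-3.141, 0.002, -3.138]
contact_force: [1.1, -0.7, 0.4]
gripper_width: 0.032
t 6.2 p [0.6486 0.0802 0.1858] rpy deg [-1.800e+02  1.000e-01 -1.798e+02] F [ 1.1 -0.7  0.4] w 0.032 q [-0.51  0.54  0.39  1.77 -0.25  0.88  1.57]
.648,.08,.185,180 -> cm [ 0.06 -0.02  0.08] turn 0.2
```

View pics/s2.png

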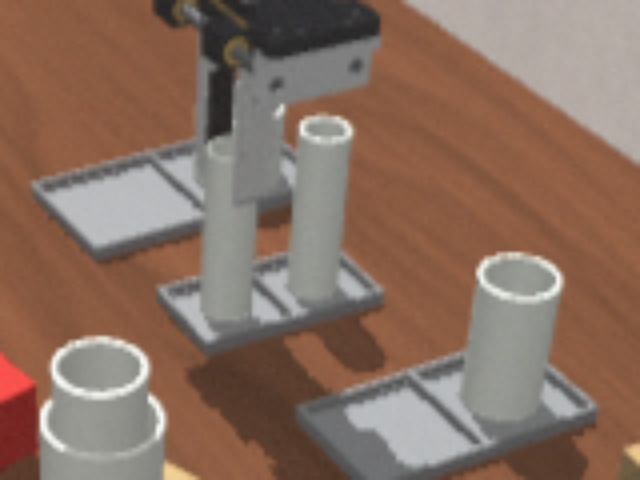

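The cup sits centred in the empty cell (crop 230,320), about 1 mm above the floor. I'll ease it down until the force rises.

```bash
python3 -m handwheel '[{"delta_pos":[0,0,0.05],"turn":0,"hand":2.5},{"delta_pos":[0,0,0.1],"turn":0,"hand":2.5},{"delta_pos":[0,0,0.1],"turn":0,"hand":2.5},{"delta_pos":[0,0,0.15],"turn":0,"hand":2.5},{"delta_pos":[0,0,0.15],"turn":0,"hand":2.5},{"delta_pos":[0,0,0.2],"turn":0,"hand":2.5},{"delta_pos":[0,0,0.2],"turn":0,"hand":2.5},{"delta_pos":[0,0,0.2],"turn":0,"hand":2.5}]' 10
python3 d.py
```

```text
time_s: 7.25
tcp_pos: [0.6491, 0.0801, 0.1847]
tool_rot: [3.142, 0.004, -3.139]
contact_force: [-0.6, -0.5, 11.6]
gripper_width: 0.0318
t 7.25 p [0.6491 0.0801 0.1847] rpy deg [ 180.     0.2 -179.8] F [-0.6 -0.5 11.6] w 0.0318 q [-0.51  0.54  0.39  1.77 -0.25  0.88  1.57]
```

```bash
python3 -m handwheel '[{"delta_pos":[0,0,-0.05],"turn":0,"hand":3.5},{"delta_pos":[0,0,-0.05],"turn":0,"hand":4.5},{"delta_pos":[0,0,-0.05],"turn":0,"hand":6},{"delta_pos":[0,0,-0.05],"turn":0,"hand":7.5},{"delta_pos":[0,0,-1],"turn":0,"hand":7.5},{"delta_pos":[0,0,-4],"turn":0,"hand":7.5},{"delta_pos":[0,0,-8],"turn":0,"hand":7.5},{"delta_pos":[0,0,-13],"turn":0,"hand":7.5}]' 10
python3 d.py .4739,-.1015,.31,180 .4739,-.1015,.206,180
```

```text
time_s: 8.25
tcp_pos: [0.6482, 0.08, 0.3161]
tool_rot: [-3.141, 0.003, -3.139]
contact_force: [1.0, 1.1, 0.3]
gripper_width: 0.0751
t 8.25 p [0.6482 0.08   0.3161] rpy deg [-180.     0.2 -179.8] F [1.  1.1 0.3] w 0.0751 q [-0.55  0.4   0.44  1.66 -0.18  1.11  1.51]
.4739,-.1015,.31,180 -> cm [ 17.49 -18.1    0.56] turn 0.2
.4739,-.1015,.206,180 -> cm [ 17.52 -18.09  10.96] turn 0.2
```

```bash
python3 -m handwheel '[{"delta_pos":[2,-2,0],"turn":0,"hand":8},{"delta_pos":[5.5,-5.7,0],"turn":0,"hand":8},{"delta_pos":[9,-9.3,0],"turn":0,"hand":8},{"delta_pos":[12.5,-12.9,0],"turn":0,"hand":8},{"delta_pos":[15.5,-16,0],"turn":0,"hand":8},{"delta_pos":[17.5,-18.1,0],"turn":0,"hand":8},{"delta_pos":[17.5,-18.1,2],"turn":0,"hand":8},{"delta_pos":[17.5,-18.1,4],"turn":0,"hand":8}]' 10
python3 - <<'E'
from h import *
from cell import env
c,w=wrist(env,"pics/w3.png")
for z,r in [(.136,.03),(.104,.04)]: print(circ(w,.474,-.1,z,r))
E
python3 d.py .4739,-.1015,.206,180
```

```text
time_s: 9.25
tcp_pos: [0.4742, -0.1016, 0.2758]
tool_rot: [3.142, 0.004, -3.139]
contact_force: [0.6, 0.8, 0.1]
gripper_width: 0.08
(array([ 474.1, -101.5]), 23.1, 791, np.float64(0.1356))
(array([ 476.3, -100.7]), 30.3, 737, np.float64(0.1037))
t 9.3 p [ 0.4733 -0.1013  0.2735] rpy deg [-1.800e+02  1.000e-01 -1.798e+02] F [-2.7  1.1 -2.6] w 0.0798 q [-0.4   0.15  0.53  2.08 -0.09  0.93  1.76]
.4739,-.1015,.206,180 -> cm [-0.05 -0.02  6.75] turn 0.2
```

```bash
python3 -m handwheel '[{"delta_pos":[-0.1,0,3],"turn":0,"hand":8},{"delta_pos":[-0.1,0,5],"turn":0,"hand":8},{"delta_pos":[-0.1,0,6.3],"turn":0,"hand":7},{"delta_pos":[-0.1,0,6.75],"turn":0,"hand":6},{"delta_pos":[-0.1,0,6.75],"turn":0,"hand":5},{"delta_pos":[-0.1,0,6.75],"turn":0,"hand":4},{"delta_pos":[-0.1,0,6.75],"turn":0,"hand":4},{"delta_pos":[-0.1,0,6.75],"turn":0,"hand":4}]' 10
python3 d.py
python3 -m handwheel '[{"delta_pos":[0,0,-0.5],"turn":0,"hand":4},{"delta_pos":[0,0,-2],"turn":0,"hand":4},{"delta_pos":[0,0,-4],"turn":0,"hand":4},{"delta_pos":[0,0,-6],"turn":0,"hand":4},{"delta_pos":[0,0,-8],"turn":0,"hand":4},{"delta_pos":[0,0,-10],"turn":0,"hand":4},{"delta_pos":[0,0,-11],"turn":0,"hand":4},{"delta_pos":[0,0,-11],"turn":0,"hand":4}]' 10
python3 - <<'E'
from h import *
from cell import env
c,w=wrist(env,"pics/w4.png")
for z,r in [(.246,.025),(.104,.04)]: print(circ(w,.474,-.1,z,r))
q=w.reshape(-1,3);q=q[(abs(q[:,2]-.048)<.005)&(np.hypot(q[:,0]-.48,q[:,1]+.1)<.06)];print(rect(q[:,:2]))
E
python3 d.py .671,-.0665,.3,180
```

```text
time_s: 10.3
tcp_pos: [0.4747, -0.1014, 0.2065]
tool_rot: [-3.141, 0.002, -3.138]
contact_force: [0.1, -0.4, 6.1]
gripper_width: 0.0462
t 10.3 p [ 0.4747 -0.1014  0.2065] rpy deg [-1.800e+02  1.000e-01 -1.798e+02] F [ 0.1 -0.4  6.1] w 0.0462 q [-0.36  0.26  0.51  2.14 -0.18  0.78  1.84]
time_s: 11.3
tcp_pos: [0.4746, -0.1013, 0.3171]
tool_rot: [3.142, 0.004, -3.138]
contact_force: [-0.0, 0.4, -1.5]
gripper_width: 0.0461
(array([ 473.1, -100.3]), 25.0, 1753, np.float64(0.2462))
(array([ 475.7, -101. ]), 29.8, 335, np.float64(0.1038))
(array([479.4, -99. ]), array([90.1, 57.2]), 22.8)
t 11.35 p [ 0.4744 -0.1013  0.3164] rpy deg [-1.800e+02  1.000e-01 -1.798e+02] F [-0.1  0.3 -0.6] w 0.0459 q [-0.43  0.09  0.54  2.03 -0.06  1.03  1.72]
.671,-.0665,.3,180 -> cm [-19.67   3.41   1.69] turn 0.2
```

View pics/w4.png

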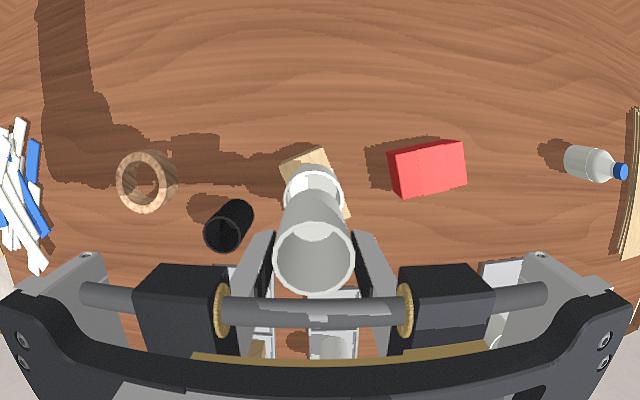

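Wrist view: the middle cup is held upright at (314,258). The wide cup is undisturbed at (314,190) on the carton. Next is the middle tray.

```bash
python3 -m handwheel '[{"delta_pos":[-2,0.4,0],"turn":0,"hand":4},{"delta_pos":[-6,1,0],"turn":0,"hand":4},{"delta_pos":[-10,1.7,0],"turn":0,"hand":4},{"delta_pos":[-14,2.4,0],"turn":0,"hand":4},{"delta_pos":[-17.5,3,0],"turn":0,"hand":4},{"delta_pos":[-19.7,3.4,0],"turn":0,"hand":4},{"delta_pos":[-19.7,3.4,3],"turn":0,"hand":4},{"delta_pos":[-19.7,3.4,6],"turn":0,"hand":4}]' 10
python3 d.py .671,-.0665,.159,180
```

```text
time_s: 12.35
tcp_pos: [0.6712, -0.0666, 0.2548]
tool_rot: [-3.141, 0.001, -3.138]
contact_force: [-0.5, -0.5, -1.3]
gripper_width: 0.046
t 12.35 p [ 0.6712 -0.0666  0.2548] rpy deg [-1.800e+02  1.000e-01 -1.798e+02] F [-0.5 -0.5 -1.3] w 0.046 q [-0.35  0.51  0.49  1.67 -0.27  1.03  1.8 ]
.671,-.0665,.159,180 -> cm [0.04 0.01 9.58] turn 0.2
```

```bash
python3 -m handwheel '[{"delta_pos":[0,0,2],"turn":0,"hand":4},{"delta_pos":[0,0,5],"turn":0,"hand":4},{"delta_pos":[0,0,7.5],"turn":0,"hand":4},{"delta_pos":[0,0,8.8],"turn":0,"hand":4},{"delta_pos":[0,0,9.3],"turn":0,"hand":4},{"delta_pos":[0,0,9.5],"turn":0,"hand":4},{"delta_pos":[0,0,9.6],"turn":0,"hand":4},{"delta_pos":[0,0,9.6],"turn":0,"hand":4}]' 10
python3 d.py
python3 -m handwheel '[{"delta_pos":[0,0,0.05],"turn":0,"hand":4},{"delta_pos":[0,0,0.1],"turn":0,"hand":4},{"delta_pos":[0,0,0.1],"turn":0,"hand":4},{"delta_pos":[0,0,0.15],"turn":0,"hand":4},{"delta_pos":[0,0,0.15],"turn":0,"hand":4},{"delta_pos":[0,0,0.2],"turn":0,"hand":4},{"delta_pos":[0,0,0.2],"turn":0,"hand":4},{"delta_pos":[0,0,0.2],"turn":0,"hand":4}]' 10
python3 d.py
```

```text
time_s: 13.35
tcp_pos: [0.6716, -0.0666, 0.1593]
tool_rot: [-3.141, 0.002, -3.138]
contact_force: [0.7, 0.7, -1.0]
gripper_width: 0.0458
t 13.35 p [ 0.6716 -0.0666  0.1593] rpy deg [-1.800e+02  1.000e-01 -1.798e+02] F [ 0.7  0.7 -1. ] w 0.0458 q [-0.31  0.61  0.44  1.74 -0.33  0.86  1.85]
time_s: 14.35
tcp_pos: [0.6717, -0.0667, 0.1576]
tool_rot: [-3.141, 0.002, -3.138]
contact_force: [-0.9, -0.2, 4.4]
gripper_width: 0.046
t 14.35 p [ 0.6717 -0.0667  0.1576] rpy deg [-1.800e+02  1.000e-01 -1.798e+02] F [-0.9 -0.2  4.4] w 0.046 q [-0.31  0.61  0.44  1.74 -0.33  0.86  1.85]
```

```bash
python3 -m handwheel '[{"delta_pos":[0,0,0],"turn":0,"hand":5},{"delta_pos":[0,0,0],"turn":0,"hand":6},{"delta_pos":[0,0,0],"turn":0,"hand":7.5},{"delta_pos":[0,0,0],"turn":0,"hand":8.5},{"delta_pos":[0,0,-1],"turn":0,"hand":9},{"delta_pos":[0,0,-4],"turn":0,"hand":9},{"delta_pos":[0,0,-8],"turn":0,"hand":9},{"delta_pos":[0,0,-12],"turn":0,"hand":9}]' 10
python3 d.py .476,-.101,.28,180
```

```text
time_s: 15.35
tcp_pos: [0.6713, -0.0668, 0.2795]
tool_rot: [-3.141, 0.002, -3.138]
contact_force: [-0.0, -0.5, -0.1]
gripper_width: 0.0899
t 15.35 p [ 0.6713 -0.0668  0.2795] rpy deg [-1.800e+02  1.000e-01 -1.798e+02] F [-0.  -0.5 -0.1] w 0.0899 q [-0.36  0.48  0.5   1.65 -0.26  1.07  1.79]
.476,-.101,.28,180 -> cm [19.54 -3.36 -0.1 ] turn 0.2
```

```bash
python3 -m handwheel '[{"delta_pos":[2,-0.4,0],"turn":0,"hand":9},{"delta_pos":[6,-1,0],"turn":0,"hand":9},{"delta_pos":[10,-1.7,0],"turn":0,"hand":9},{"delta_pos":[14,-2.4,0],"turn":0,"hand":9},{"delta_pos":[17.5,-3,0],"turn":0,"hand":9},{"delta_pos":[19.5,-3.4,0],"turn":0,"hand":9},{"delta_pos":[19.5,-3.4,2],"turn":0,"hand":9},{"delta_pos":[19.5,-3.4,4],"turn":0,"hand":9}]' 10
python3 - <<'E'
from h import *
from cell import env
c,w=wrist(env,"pics/w5.png")
print(circ(w,.476,-.1,.104,.04))
E
python3 d.py .476,-.101,.174,180
```

```text
time_s: 16.35
tcp_pos: [0.4766, -0.1015, 0.2396]
tool_rot: [3.141, 0.005, -3.138]
contact_force: [0.0, -0.2, -0.3]
gripper_width: 0.0897
(array([ 476.1, -101.1]), 30.3, 1103, np.float64(0.1036))
t 16.4 p [ 0.4757 -0.1013  0.2372] rpy deg [-1.800e+02  1.000e-01 -1.798e+02] F [-3.   1.2 -2.6] w 0.0899 q [-0.4   0.21  0.55  2.11 -0.15  0.85  1.81]
.476,-.101,.174,180 -> cm [-0.02  0.03  6.32] turn 0.2
```

```bash
python3 -m handwheel '[{"delta_pos":[0,0,2.5],"turn":0,"hand":9},{"delta_pos":[0,0,4.5],"turn":0,"hand":9},{"delta_pos":[0,0,5.8],"turn":0,"hand":8},{"delta_pos":[0,0,6.3],"turn":0,"hand":7},{"delta_pos":[0,0,6.3],"turn":0,"hand":6.3},{"delta_pos":[0,0,6.3],"turn":0,"hand":5.5},{"delta_pos":[0,0,6.3],"turn":0,"hand":5.5},{"delta_pos":[0,0,6.3],"turn":0,"hand":5.5}]' 10
python3 d.py
python3 -m handwheel '[{"delta_pos":[0,0,-0.5],"turn":0,"hand":5.5},{"delta_pos":[0,0,-2],"turn":0,"hand":5.5},{"delta_pos":[0,0,-4],"turn":0,"hand":5.5},{"delta_pos":[0,0,-6],"turn":0,"hand":5.5},{"delta_pos":[0,0,-8],"turn":0,"hand":5.5},{"delta_pos":[0,0,-10],"turn":0,"hand":5.5},{"delta_pos":[0,0,-12],"turn":0,"hand":5.5},{"delta_pos":[0,0,-13],"turn":0,"hand":5.5}]' 10
python3 d.py .645,.2195,.305,180 .645,.2195,.131,180
```

```text
time_s: 17.4
tcp_pos: [0.4761, -0.1013, 0.1747]
tool_rot: [-3.141, 0.002, -3.138]
contact_force: [-0.9, 0.1, 7.4]
gripper_width: 0.0608
t 17.4 p [ 0.4761 -0.1013  0.1747] rpy deg [-1.800e+02  1.000e-01 -1.798e+02] F [-0.9  0.1  7.4] w 0.0608 q [-0.35  0.32  0.51  2.16 -0.24  0.71  1.89]
time_s: 18.4
tcp_pos: [0.476, -0.1015, 0.3064]
tool_rot: [3.141, 0.004, -3.138]
contact_force: [0.1, -0.1, -0.4]
gripper_width: 0.0607
t 18.4 p [ 0.476  -0.1015  0.3064] rpy deg [ 180.     0.2 -179.8] F [ 0.1 -0.1 -0.4] w 0.0607 q [-0.45  0.11  0.57  2.04 -0.07  1.01  1.73]
.645,.2195,.305,180 -> cm [-17.01  32.04   0.21] turn 0.2
.645,.2195,.131,180 -> cm [-16.94  32.04  17.61] turn 0.2
```

```bash
python3 -m handwheel '[{"delta_pos":[-1.5,2.8,0],"turn":0,"hand":5.5},{"delta_pos":[-4.2,8,0],"turn":0,"hand":5.5},{"delta_pos":[-7.2,13.5,0],"turn":0,"hand":5.5},{"delta_pos":[-10,19,0],"turn":0,"hand":5.5},{"delta_pos":[-13,24.5,0],"turn":0,"hand":5.5},{"delta_pos":[-15.5,29,0],"turn":0,"hand":5.5},{"delta_pos":[-17,32,0],"turn":0,"hand":5.5},{"delta_pos":[-17,32,0],"turn":0,"hand":5.5}]' 10
python3 - <<'E'
from h import *
from cell import env
c=env.camera("side");cv2.imwrite("pics/s3.png",c["pixels"][:,:,::-1])
E
python3 d.py .645,.2195,.132,180
```

```text
time_s: 19.4
tcp_pos: [0.645, 0.2219, 0.3062]
tool_rot: [-3.141, 0.003, -3.135]
contact_force: [0.2, -0.5, -2.1]
gripper_width: 0.0609
t 19.45 p [0.6447 0.2199 0.3065] rpy deg [-180.     0.2 -179.7] F [ 0.4 -1.3 -1.6] w 0.0604 q [-0.72  0.46  0.41  1.6  -0.19  1.12  1.31]
.645,.2195,.132,180 -> cm [ 0.03 -0.03 17.45] turn 0.3
```

View pics/s3.png

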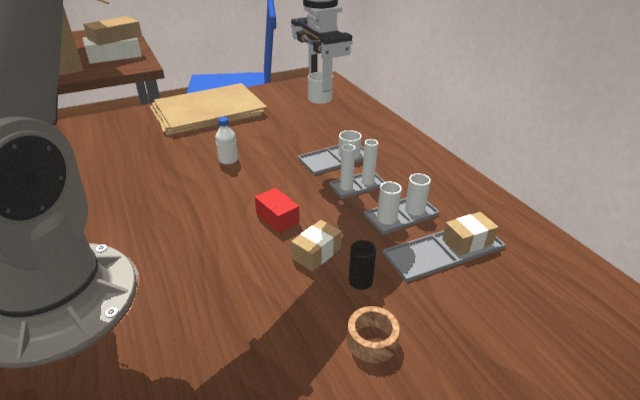

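Narrow cup (348,167) and middle cup (389,202) stand in their cells. The wide cup is held at (320,88), and the carton is bare at (317,244). Now lower the wide cup.

```bash
python3 -m handwheel '[{"delta_pos":[0,0,3],"turn":0,"hand":5.5},{"delta_pos":[0,0,7],"turn":0,"hand":5.5},{"delta_pos":[0,0,11],"turn":0,"hand":5.5},{"delta_pos":[0,0,14],"turn":0,"hand":5.5},{"delta_pos":[0,0,16],"turn":0,"hand":5.5},{"delta_pos":[0,0,17],"turn":0,"hand":5.5},{"delta_pos":[0,0,17.4],"turn":0,"hand":5.5},{"delta_pos":[0,0,17.5],"turn":0,"hand":5.5}]' 10
python3 d.py
python3 -m handwheel '[{"delta_pos":[0,0,0.05],"turn":0,"hand":5.5},{"delta_pos":[0,0,0.1],"turn":0,"hand":5.5},{"delta_pos":[0,0,0.1],"turn":0,"hand":5.5},{"delta_pos":[0,0,0.15],"turn":0,"hand":5.5},{"delta_pos":[0,0,0.15],"turn":0,"hand":5.5},{"delta_pos":[0,0,0.2],"turn":0,"hand":5.5},{"delta_pos":[0,0,0.2],"turn":0,"hand":5.5},{"delta_pos":[0,0,0.2],"turn":0,"hand":5.5}]' 10
python3 d.py
```

```text
time_s: 20.45
tcp_pos: [0.6456, 0.2198, 0.1322]
tool_rot: [-3.141, 0.004, -3.137]
contact_force: [-0.4, -0.4, -0.1]
gripper_width: 0.0605
t 20.45 p [0.6456 0.2198 0.1322] rpy deg [-180.     0.2 -179.7] F [-0.4 -0.4 -0.1] w 0.0605 q [-0.67  0.64  0.34  1.73 -0.28  0.82  1.38]
time_s: 21.45
tcp_pos: [0.6456, 0.2198, 0.1302]
tool_rot: [-3.141, 0.004, -3.137]
contact_force: [0.1, -0.3, 0.0]
gripper_width: 0.0606
t 21.45 p [0.6456 0.2198 0.1302] rpy deg [-180.     0.2 -179.7] F [ 0.1 -0.3  0. ] w 0.0606 q [-0.67  0.64  0.34  1.73 -0.28  0.81  1.38]
```

```bash
python3 -m handwheel '[{"delta_pos":[0,0,0.03],"turn":0,"hand":5.5},{"delta_pos":[0,0,0.05],"turn":0,"hand":5.5},{"delta_pos":[0,0,0.05],"turn":0,"hand":5.5},{"delta_pos":[0,0,0.08],"turn":0,"hand":5.5},{"delta_pos":[0,0,0.08],"turn":0,"hand":5.5},{"delta_pos":[0,0,0.1],"turn":0,"hand":5.5},{"delta_pos":[0,0,0.1],"turn":0,"hand":5.5},{"delta_pos":[0,0,0.1],"turn":0,"hand":5.5}]' 10
python3 d.py
```

```text
time_s: 22.45
tcp_pos: [0.6458, 0.2198, 0.1298]
tool_rot: [-3.142, 0.004, -3.137]
contact_force: [-3.9, -0.9, 9.7]
gripper_width: 0.0612
t 22.45 p [0.6458 0.2198 0.1298] rpy deg [-180.     0.2 -179.7] F [-3.9 -0.9  9.7] w 0.0612 q [-0.67  0.64  0.34  1.73 -0.28  0.81  1.38]
```

```bash
python3 -m handwheel '[{"delta_pos":[0,0,-0.03],"turn":0,"hand":7},{"delta_pos":[0,0,-0.03],"turn":0,"hand":8},{"delta_pos":[0,0,-0.03],"turn":0,"hand":9},{"delta_pos":[0,0,-0.03],"turn":0,"hand":9},{"delta_pos":[0,0,-1],"turn":0,"hand":9},{"delta_pos":[0,0,-5],"turn":0,"hand":9.2},{"delta_pos":[0,0,-10],"turn":0,"hand":9.2},{"delta_pos":[0,0,-15],"turn":0,"hand":9.2}]' 10
python3 d.py .4795,-.0988,.28,202.8
```

```text
time_s: 23.45
tcp_pos: [0.645, 0.2196, 0.282]
tool_rot: [-3.141, 0.005, -3.137]
contact_force: [0.8, 0.7, 0.1]
gripper_width: 0.0922
t 23.45 p [0.645  0.2196 0.282 ] rpy deg [-180.     0.3 -179.8] F [0.8 0.7 0.1] w 0.0922 q [-0.72  0.48  0.41  1.63 -0.21  1.07  1.32]
.4795,-.0988,.28,202.8 -> cm [ 16.69 -31.77   0.13] turn -22.6
```

```bash
python3 -m handwheel '[{"delta_pos":[1.6,-3,0],"turn":-3,"hand":9.4},{"delta_pos":[4.3,-8.2,0],"turn":-6,"hand":9.4},{"delta_pos":[7.2,-13.7,0],"turn":-10,"hand":9.4},{"delta_pos":[10,-19.2,0],"turn":-14,"hand":9.4},{"delta_pos":[13,-24.7,0],"turn":-18,"hand":9.4},{"delta_pos":[15.5,-29.5,0],"turn":-21,"hand":9.4},{"delta_pos":[16.7,-31.8,0],"turn":-22.6,"hand":9.4},{"delta_pos":[16.7,-31.8,0],"turn":-22.6,"hand":9.4}]' 10
python3 - <<'E'
from h import *
from cell import env
c,w=wrist(env,"pics/w6.png")
q=w.reshape(-1,3);q=q[(abs(q[:,2]-.048)<.006)&(np.hypot(q[:,0]-.48,q[:,1]+.1)<.06)];print(rect(q[:,:2]),len(q),np.median(q[:,2]))
c=env.camera("top");np.savez("pics/top1.npz",**c);w=cloud(c)
print(circ(w,.648,.08,.115,.025),circ(w,.671,-.067,.087,.03),circ(w,.645,.22,.059,.036))
cv2.imwrite("pics/t2.png",cv2.resize(c["pixels"][100:275,200:460,::-1],None,fx=3,fy=3))
E
python3 d.py .4795,-.0988,.1155,202.8
```

```text
time_s: 24.45
tcp_pos: [0.4785, -0.101, 0.2821]
tool_rot: [-3.14, 0.005, -2.746]
contact_force: [0.7, -0.2, -0.2]
gripper_width: 0.0938
(array([479.7, -99.3]), array([88.7, 57.1]), 23.5) 4376 0.0479926203249318
(array([648.8,  80.9]), 15.7, 44, np.float64(0.1152)) (array([671. , -65.9]), 22.7, 59, np.float64(0.0868)) (array([647.1, 220.7]), 30.1, 79, np.float64(0.0593))
t 24.55 p [ 0.4797 -0.0988  0.2818] rpy deg [-179.9    0.3 -157.2] F [1.4 0.6 0.3] w 0.0937 q [-0.36  0.14  0.48  2.06 -0.08  0.95  2.13]
.4795,-.0988,.1155,202.8 -> cm [ 0.1   0.04 16.63] turn 0.0
```

View pics/t2.png

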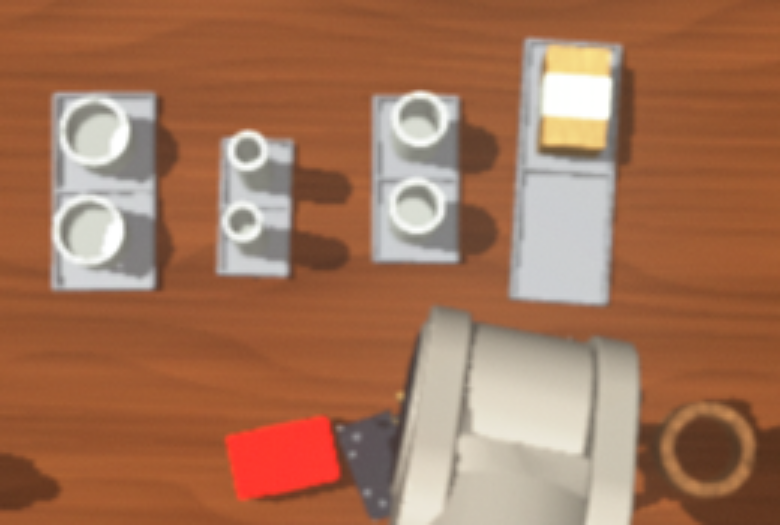

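View pics/w6.png

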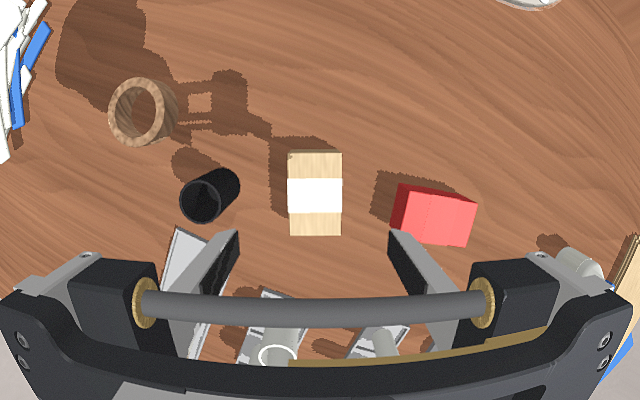

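Top view: the three cups are in their cells at (88,230), (242,222) and (416,207), with rims at the floor-resting heights. Wrist view: the carton at (314,194) is square to the jaws, with the black cup and red box clear of the fingers.

```bash
python3 -m handwheel '[{"delta_pos":[0.1,0,3],"turn":0,"hand":9.4},{"delta_pos":[0.1,0,7],"turn":0,"hand":9.4},{"delta_pos":[0.1,0,11],"turn":0,"hand":9.4},{"delta_pos":[0.1,0,14],"turn":0,"hand":9.4},{"delta_pos":[0.1,0,16],"turn":0,"hand":9.4},{"delta_pos":[0.1,0,16.6],"turn":0,"hand":9},{"delta_pos":[0.1,0,16.6],"turn":0,"hand":8},{"delta_pos":[0.1,0,16.6],"turn":0,"hand":7}]' 20
python3 -m handwheel '[{"delta_pos":[0,0,0],"turn":0,"hand":6},{"delta_pos":[0,0,0],"turn":0,"hand":5},{"delta_pos":[0,0,0],"turn":0,"hand":5},{"delta_pos":[0,0,0],"turn":0,"hand":5},{"delta_pos":[0,0,0],"turn":0,"hand":5},{"delta_pos":[0,0,-0.5],"turn":0,"hand":5},{"delta_pos":[0,0,-1.5],"turn":0,"hand":5},{"delta_pos":[0,0,-3],"turn":0,"hand":5}]' 20
python3 d.py
```

```text
time_s: 25.55
tcp_pos: [0.4802, -0.099, 0.1165]
tool_rot: [-3.139, 0.006, -2.743]
contact_force: [-0.1, 0.7, -0.1]
gripper_width: 0.0736
time_s: 26.55
tcp_pos: [0.4798, -0.099, 0.1473]
tool_rot: [-3.14, 0.006, -2.743]
contact_force: [-0.3, -0.7, -1.2]
gripper_width: 0.0559
t 26.55 p [ 0.4798 -0.099   0.1473] rpy deg [-179.9    0.3 -157.2] F [-0.3 -0.7 -1.2] w 0.0559 q [-0.28  0.36  0.42  2.17 -0.24  0.65  2.28]
```

```bash
python3 -m handwheel '[{"delta_pos":[0,0,-2],"turn":0,"hand":5},{"delta_pos":[0,0,-5],"turn":0,"hand":5},{"delta_pos":[0,0,-8],"turn":0,"hand":5},{"delta_pos":[0,0,-11],"turn":0,"hand":5},{"delta_pos":[0,0,-12],"turn":0,"hand":5},{"delta_pos":[0,0,-12],"turn":0,"hand":5},{"delta_pos":[0,0,-12],"turn":0,"hand":5},{"delta_pos":[0,0,-12],"turn":0,"hand":5}]' 20
python3 d.py .66,-.2016,.265,177.7
python3 - <<'E'
from h import *
from cell import env
c,w=wrist(env,"pics/w7.png")
q=w.reshape(-1,3);q=q[(abs(q[:,2]-.2)<.006)&(np.hypot(q[:,0]-.48,q[:,1]+.1)<.055)];print(rect(q[:,:2]),len(q),np.median(q[:,2]))
E
```

```text
time_s: 27.55
tcp_pos: [0.4787, -0.0991, 0.2665]
tool_rot: [-3.14, 0.004, -2.743]
contact_force: [-0.0, -0.4, -1.6]
gripper_width: 0.0558
t 27.55 p [ 0.4787 -0.0991  0.2665] rpy deg [-179.9    0.2 -157.2] F [-0.  -0.4 -1.6] w 0.0558 q [-0.37  0.17  0.49  2.08 -0.1   0.92  2.15]
.66,-.2016,.265,177.7 -> cm [-12.73 -16.48   0.23] turn 25.1
(array([ 468.2, -103. ]), array([69.8, 79.9]), 22.8) 13398 0.19742081918462884
```

View pics/w7.png

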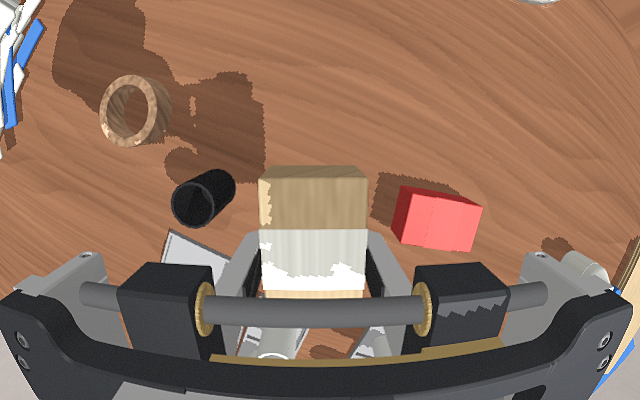

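Wrist view: the carton is held square between the pads at (314,240), and the neighbours are undisturbed. Carry it to its tray.

```bash
python3 -m handwheel '[{"delta_pos":[-1.3,-1.7,0],"turn":3,"hand":5},{"delta_pos":[-3.5,-4.5,0],"turn":8,"hand":5},{"delta_pos":[-6,-7.8,0],"turn":13,"hand":5},{"delta_pos":[-8.5,-11,0],"turn":18,"hand":5},{"delta_pos":[-11,-14.2,0],"turn":22,"hand":5},{"delta_pos":[-12.7,-16.5,0],"turn":25.1,"hand":5},{"delta_pos":[-12.7,-16.5,0],"turn":25.1,"hand":5},{"delta_pos":[-12.7,-16.5,0],"turn":25.1,"hand":5}]' 20
python3 - <<'E'
from h import *
from cell import env
c,w=wrist(env,"pics/w8.png")
q=w.reshape(-1,3);q=q[(abs(q[:,2]-.197)<.008)&(abs(q[:,0]-.635)<.02)&(abs(q[:,1]+.2)<.022)]
A=np.c_[q[:,:2]-q[:,:2].mean(0),np.ones(len(q))];print(np.linalg.lstsq(A,q[:,2],rcond=None)[0],len(q))
E
python3 d.py .66,-.2016,.122,177.7
```

```text
time_s: 28.6
tcp_pos: [0.6592, -0.2018, 0.2666]
tool_rot: [3.141, 0.003, 3.102]
contact_force: [0.1, 0.9, -0.4]
gripper_width: 0.056
[0.00747781 0.0022906  0.19749999] 6344
t 28.65 p [ 0.6592 -0.2017  0.267 ] rpy deg [180.    0.2 177.7] F [-0.1  0.3 -1.3] w 0.0557 q [-0.19  0.53  0.57  1.63 -0.32  1.07  2.  ]
.66,-.2016,.122,177.7 -> cm [-0.02  0.   14.5 ] turn 0.0
```

```bash
python3 -m handwheel '[{"delta_pos":[-0.1,0,3],"turn":0,"hand":5},{"delta_pos":[-0.1,0,6.5],"turn":0,"hand":5},{"delta_pos":[-0.1,0,9.5],"turn":0,"hand":5},{"delta_pos":[-0.1,0,12],"turn":0,"hand":5},{"delta_pos":[-0.1,0,13.5],"turn":0,"hand":5},{"delta_pos":[-0.1,0,14.2],"turn":0,"hand":5},{"delta_pos":[-0.1,0,14.4],"turn":0,"hand":5},{"delta_pos":[-0.1,0,14.5],"turn":0,"hand":5}]' 20
python3 d.py
python3 - <<'E'
from h import *
from cell import env
c=env.camera("side");cv2.imwrite("pics/s4.png",cv2.resize(c["pixels"][150:300,340:540,::-1],None,fx=4,fy=4))
E
```

```text
time_s: 29.65
tcp_pos: [0.6611, -0.2017, 0.1227]
tool_rot: [3.141, 0.005, 3.102]
contact_force: [-0.7, -0.7, -1.3]
gripper_width: 0.0561
t 29.65 p [ 0.6611 -0.2017  0.1227] rpy deg [180.    0.3 177.8] F [-0.7 -0.7 -1.3] w 0.0561 q [-0.13  0.69  0.48  1.72 -0.42  0.83  2.07]
```

View pics/s4.png

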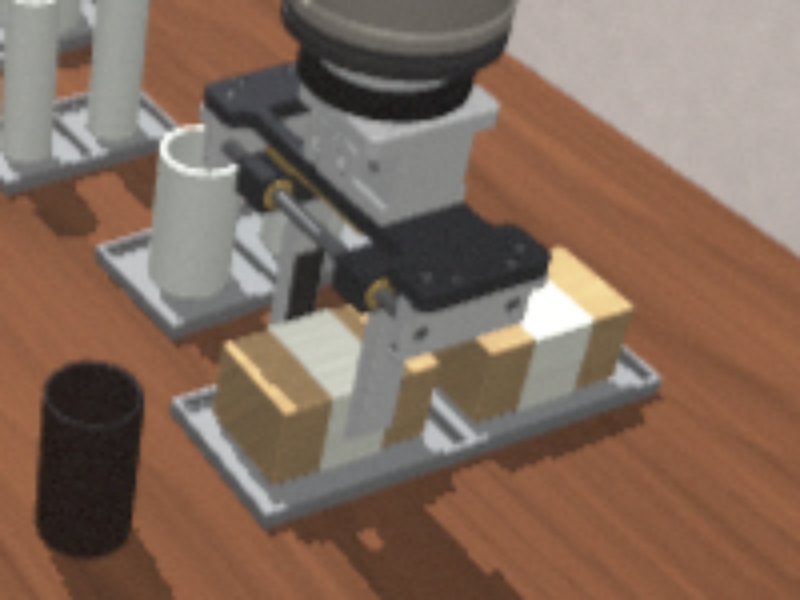

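The carton is centred in its cell, just above the floor (crop 310,400). Easing down.

```bash
python3 -m handwheel '[{"delta_pos":[0.05,0,0.1],"turn":0,"hand":5},{"delta_pos":[0.05,0,0.15],"turn":0,"hand":5},{"delta_pos":[0.05,0,0.2],"turn":0,"hand":5},{"delta_pos":[0.05,0,0.25],"turn":0,"hand":5},{"delta_pos":[0.05,0,0.28],"turn":0,"hand":5},{"delta_pos":[0.05,0,0.3],"turn":0,"hand":5},{"delta_pos":[0.05,0,0.3],"turn":0,"hand":5},{"delta_pos":[0.05,0,0.3],"turn":0,"hand":5}]' 20
python3 d.py
```

```text
time_s: 30.7
tcp_pos: [0.6606, -0.2016, 0.1203]
tool_rot: [3.141, 0.005, 3.102]
contact_force: [-4.7, 1.8, 9.6]
gripper_width: 0.0556
t 30.7 p [ 0.6606 -0.2016  0.1203] rpy deg [180.    0.3 177.8] F [-4.7  1.8  9.6] w 0.0556 q [-0.13  0.69  0.48  1.72 -0.42  0.83  2.07]
```

```bash
python3 -m handwheel '[{"delta_pos":[0,0,0],"turn":0,"hand":6},{"delta_pos":[0,0,0],"turn":0,"hand":7},{"delta_pos":[0,0,0],"turn":0,"hand":8},{"delta_pos":[0,0,0],"turn":0,"hand":8},{"delta_pos":[0,0,-1],"turn":0,"hand":8},{"delta_pos":[0,0,-4],"turn":0,"hand":8},{"delta_pos":[0,0,-9],"turn":0,"hand":8},{"delta_pos":[0,0,-15],"turn":0,"hand":8}]' 20
python3 -m handwheel '[{"delta_pos":[4,0,0],"turn":0,"hand":8},{"delta_pos":[9,0,-1],"turn":0,"hand":8},{"delta_pos":[14,0,-3],"turn":0,"hand":8},{"delta_pos":[18,0,-5],"turn":0,"hand":8},{"delta_pos":[20,0,-5],"turn":0,"hand":8},{"delta_pos":[20,0,-5],"turn":0,"hand":8},{"delta_pos":[20,0,-5],"turn":0,"hand":8},{"delta_pos":[20,0,-5],"turn":0,"hand":8}]' 20
python3 - <<'E'
from h import *
from cell import env
c=env.camera("top");w=cloud(c)
print(circ(w,.648,.08,.115,.025),circ(w,.671,-.067,.087,.03),circ(w,.645,.22,.059,.036))
q=w.reshape(-1,3);q=q[(abs(q[:,2]-.051)<.006)&(np.hypot(q[:,0]-.66,q[:,1]+.2)<.056)];print(rect(q[:,:2]),len(q),np.median(q[:,2]))
o=dict(np.load("pics/top0.npz"))
d=np.abs(c["pixels"].astype(int)-o["pixels"]).sum(2)
print("tape/bottle change",d[230:272,415:460].max(),d[245:275,165:196].max())
s=env.camera("side")["pixels"]
cv2.imwrite("pics/fin.png",np.vstack([cv2.resize(c["pixels"][100:280,160:480,::-1],(533,300)),cv2.resize(s[100:370,160:640,::-1],(533,300))]))
E
python3 d.py
```

```text
time_s: 31.7
tcp_pos: [0.6594, -0.2017, 0.2718]
tool_rot: [3.141, 0.004, 3.102]
contact_force: [0.9, 0.3, 0.7]
gripper_width: 0.0798
time_s: 32.7
tcp_pos: [0.46, -0.1938, 0.3209]
tool_rot: [3.141, 0.003, 3.102]
contact_force: [-0.3, -0.2, -0.1]
gripper_width: 0.0799
(array([648.6,  80.8]), 15.7, 41, np.float64(0.1151)) (array([671.2, -66. ]), 22.4, 59, np.float64(0.0875)) (array([646.9, 220.5]), 30.4, 81, np.float64(0.0593))
(array([ 659.8, -200. ]), array([56.8, 89.9]), 88.0) 713 0.05159434538758794
tape/bottle change 519 21
t 32.8 p [ 0.4597 -0.1938  0.3207] rpy deg [180.    0.2 177.7] F [-0.   0.1  0. ] w 0.0802 q [-0.33  0.12  0.67  2.   -0.09  1.04  1.9 ]
```

View pics/fin.png

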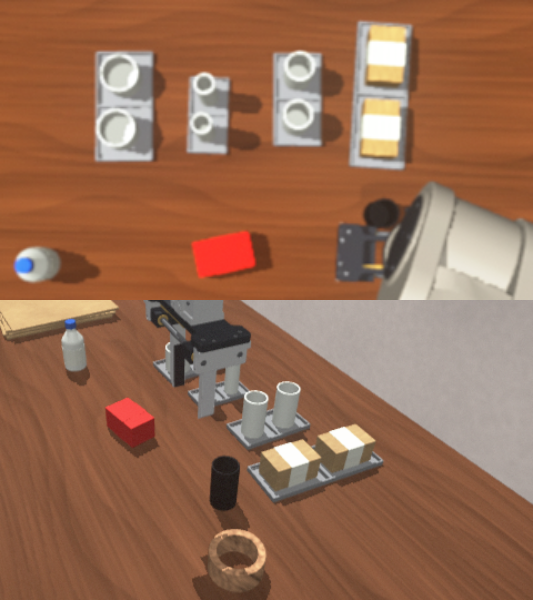

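Final view: all four pieces rest in their cells, and the bottle, tape roll, red box and black cup are where they were. The tape's change in the top view comes from the arm covering it. Handing in.

```bash
python3 -c "
from cell import env
print(env.job_done())"
```

```text
the job is handed in; nothing more can be done
None
```

The stack is taken apart and the job is handed in, at about 33 s of the 117 s limit. I lifted off the narrow, middle and wide cups in turn, then the carton. Each was lowered into the empty cell beside its match until the wrist force showed contact (4–12 N), then released.

**Heights:** in the last top view the cup rims are at 115, 87.5 and 59 mm and the carton top at 51.6 mm. Each is within 1 mm of the height expected for a piece resting flat on the 3 mm tray floor.

**Position:** every piece is within about 2 mm of its measured cell centre, with 13 mm of room all round. The carton is square to its tray.

**Bystanders:** the bottle shows no change between the first and last top views. The same check on the tape roll disagreed, because the arm covered the roll in the last top view. The last side view shows the roll where it started. The red box and black cup also appear unmoved.

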